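# Close up the loaded autosampler

### The arm

A 7-joint arm with a two-finger parallel gripper is mounted at the origin on the work surface. World frame = base frame: x ahead of the robot, y to its left, z up, the work surface at z = 0. Lengths are in mm, angles in rad, forces in N, time in s.
With the tool pointing down it reaches from about 400 to 900 mm from the base axis. Payload 5.6 kg.
Tool frame: the origin (TCP) lies on the centre line of the jaws, within the pads' length; the fingertips stand 25 mm ahead of it and the grasp point (between the pads) lies 6 mm ahead of it (manip.tip_extent is the distance from the TCP to the fingertips, in mm); z points along the fingers, y is the line along which they close (so a half turn about z gives the same grasp; the last joint's range is limited). The gripper opens to 92 mm and grips with 3 to 60 N. Pads are 20 mm wide; open, the fingers measure 128 mm over their backs; the gripper's body (75 mm by 189 mm) begins 69 mm behind the grasp point.
Start: joints at [1.132, 0.468, -0.012, 1.603, 0.006, 1.071, -0.056], TCP at [250.566, -599.771, 239.592] pointing down, gripper open.
Joint ranges: [-2.53, 2.53], [-0.31, 2.02], [-1.57, 1.55], [0.28, 2.44], [-1.29, 4.43], [0.15, 1.84], [-2.92, 2.92]. Speed limits (rad/s): [2.57, 2.57, 3.14, 3.14, 3.14, 3.14, 3.14].

### API

Orientations are given as a 3x3 rotation matrix whose columns are the frame's x, y, z axes.
In Python, from rig import manip, optics, models gives the robot as it stands. The module is installed in compiled form; this text tells all that it offers.
- The arm moves only by the tool arm_command, never from a script. Its argument "motion" is a list of rows, each an object of numbers: "dx", "dy", "dz": the shift along the tool's x, y, z in m; "wx", "wy", "wz": the turn, a rotation vector about the tool's x, y, z in degrees; "hand": the opening, from 0 (shut) to 1 (fully open). In form: [{"dx": .., "dy": .., "dz": .., "wx": .., "wy": .., "wz": .., "hand": ..}, ...]. A call has 1 to 10 rows; each row is the pose to reach, as a shift and turn from the pose commanded when the call began, along the tool's axes at that moment; what a row does not reach only later rows make up. A row lasts 1/12 s, in which the tool goes at most 41.7 mm and 7.16 degrees, less where a joint would pass 70% of its speed; a pose out of reach is approached as far as the arm can. A call with a gripper value outside its range is refused whole. The fingers move at their own pace and stop on an object; "squeeze" is the grip in N (left out, the last holds). Time passes only in rows, so rows that repeat a pose let the fingers close. It gives the time, the measured TCP pose, the force, the opening and the grip force at its end, in the units of the state.
- manip.sense(): the state, without advancing time (a new reading comes with each control period).
- optics.camera(name): name is "scene" or "top" or "wrist"; returns the picture (384x512x3 uint8, red, green, blue); there is no depth.
- optics.camera_params(name): a dict with "fov_y" (degrees; the focal length in pixels is half the picture's height over the tangent of half this angle, whatever the lens; pixels are square), "cx", "cy" (the principal point, pixels), "R" (3x3) and "t" (3): a world point X has camera coordinates R X + t. Camera axes: x right, y down, z forward; pixel columns grow to the right and rows downward; lengths in mm; the calibration is good to about 2 mm. A picture is of the moment at which its call begins: read the wrist's pose just before it. camera_params takes no time and is no camera call; for the wrist camera it gives the pose at the moment of the call.
- manip.hand_in(): hands the job in; it is judged then, once.
Trained networks look in the newest picture that a camera, given by its name, has taken for a name from the list of things; names that differ only in an ending like _2 or _b are one class to them, and where a whole thing is asked for, a point or a joint stands for the part that bears it (a point fixed in the world has none). Each returns a list of dicts, best first, with "score" (0 to 1); they miss things now and then, are a little off and sometimes report something else, mostly with a low value. They report only what shows in the picture. A call takes as long as a camera call. They do not tell look-alikes from the thing itself.
- models.cut_out(label, camera): "region" (384x512 bool, what is visible of it) and "extent" ([left, top, right, bottom] in pixels, round what is visible of it).
- models.spot_point(label, camera): "uv" ([column, row] in pixels: a listed point, or the origin of a listed thing).
The state is a dict: "time_s": time; "q": joint angles; "qvel": joint speeds; "joint_efforts": joint torques, N m; "ee_pos": TCP position; "ee_rot": TCP orientation; "force": force on the tool from outside, world axes, zero at the start; "wrist_torque": the same for the moment, N m; "finger_gap": opening from 0.0 (shut) to 1.0 (fully open); "gripper_force": force on a finger pad.
Only numpy, scipy, OpenCV 4.12 (cv2) and the standard library are available. Lean on these libraries where they do the work, as an engineer would, in place of code of your own. Each camera call takes 0.05 s, during which the arm holds its last target. There are 200 camera calls.

### The job

Get the autosampler on the bench ready to run: with the fingertips push the loaded sample tray all the way in until its front panel sits against the housing, then push the raised cover down until it is fully shut. Push gently, without ramming anything against its stop; do not lift the tray or take any vial out of it, and leave the bottle, beaker and jar beside the machine where they are.

Things in the scene. Friction and masses are not known exactly. Their poses are not given: they have to be found in the camera images.
- autosampler: White autosampler fixed to the bench, all sizes in mm, 206 wide (y). Origin on the bench; open front towards -x (robot), z up. Grey base 30 high, x -160 to +100; its front (x -160 to -60) is a bare ledge. Bay x -60 to +100: side walls from |y| 76 to 103, up to z 105. Rear block x +100 to +160, full width, 105 high. Nothing stands above or behind the cover.
- tray: Loose sample tray, a drawer sliding along the autosampler's x on its base; about 0.45 kg, 3 to 7 N to push. Grey basket 145 x 146 x 30 with 4 x 4 wells and a wider white front panel. Origin: middle of the basket's underside, 30 above the bench. Starts 35 to 65 out; home, the panel stops against the ends of the bay walls and the origin is at x = +12.5 in the autosampler's frame.
- tray_front (a point): Middle of the top edge of the front face of the tray's panel (the face turned to the robot). Panel 190 wide, 8 thick, from 31 to 76 above the bench; its front face is 80.5 ahead (-x) of the tray's origin, so at x = -68 in the autosampler's frame when home. Axes as the tray's.
- cover (a joint): Angle of the cover (rad): 0 = shut flat on the bay, growing as its front edge rises; starts between 1.05 and 1.27 (standing steeply up), upper stop 1.5. A stiff friction hinge holds it at any angle; about 1 to 4 N at the free edge moves it.
- cover_hinge (a point): Middle of the cover's hinge line, at x = +100, y = 0, 106 above the bench in the autosampler's frame; the line runs along the autosampler's y. Axes turn with the cover: -x points from the hinge to the free edge, +z out of the outer face.
- cover_edge (a point): Middle of the cover's free edge on its outer face. Cover: flat near-black plate 200 wide, 165 from hinge to this edge, 8 thick, inner face in the hinge plane. A tab 50 wide, 6 thick sticks out 19 past this edge. The outer face looks away from the robot while the cover stands, and up when shut (114 above the bench). Axes as cover_hinge's.
- vial0: Amber glass sample vial with a white cap, 27 diameter x 55 high, 30 g, loose, standing in a well of the tray, rising 29 mm above the wells (89 mm above the bench). Origin at the middle of its underside, z up.
- vial1: Amber glass sample vial with a white cap, 27 diameter x 55 high, 30 g, loose, standing in a well of the tray, rising 29 mm above the wells (89 mm above the bench). Origin at the middle of its underside, z up.
- vial2: Amber glass sample vial with a white cap, 27 diameter x 55 high, 30 g, loose, standing in a well of the tray, rising 29 mm above the wells (89 mm above the bench). Origin at the middle of its underside, z up.
- reagent_bottle: Amber reagent bottle with black cap, 56 diameter x 130 high, loose, standing on the bench to one side of the autosampler; to be left alone. Origin at the middle of its underside, z up.
- beaker: Glass beaker, 66 diameter x 85 high, loose, standing on the bench to one side of the autosampler; to be left alone. Origin at the middle of its underside, z up.
- jar: White screw-top jar, 60 diameter x 75 high, loose, standing on the bench to one side of the autosampler; to be left alone. Origin at the middle of its underside, z up.
Not all that is in view belongs to the job. What is shaped like the tray but blue is not meant. Leave any purple look-alike of the vial2 alone.

How it is judged:
By the outcome, as a careful person would: the job done as asked, in the order asked, and still so for the second after the job is handed in, with the robot touching nothing.
It also fails if it takes over 51 s, if anything falls off the work surface, if the arm or the gripper's body presses on something with over 40 N, if the wrist force passes 120 N, or if a joint passes its speed limit or range.

## Working session

There is one attempt and no reset: what is moved stays moved. The work goes in short steps, Python scripts to look and compute and a tool call to move; the robot and the scene stay as the last step left them, time stands still between calls to the robot, and variables do not carry over. Pictures are saved under pics/ and viewed, at most 10 in all, crops included, and the job is handed in when it is done.

Besides the shell and the picture viewer there is one more tool, called after "Request:" by a JSON object that holds its "api" and its "payload". arm_command: Moves the arm, as the interface text tells. Its arguments: {"type":"object","properties":{"motion":{"type":"array"},"squeeze":{"type":"number"}},"required":["motion"]}

```bash
mkdir -p pics; cat > h.py <<'E'
import numpy as np, cv2
from rig import manip, optics, models
def cam(n):
    p=optics.camera_params(n); f=192/np.tan(np.radians(p["fov_y"])/2)
    return f,p["cx"],p["cy"],np.array(p["R"]),np.array(p["t"])
def ray(n,uv):
    f,cx,cy,R,t=cam(n); d=R.T@np.array([(uv[0]-cx)/f,(uv[1]-cy)/f,1]); return -R.T@t,d
def onz(n,uv,z):
    o,d=ray(n,uv); return o+d*(z-o[2])/d[2]
def proj(n,X):
    f,cx,cy,R,t=cam(n); c=R@np.array(X,float)+t; return np.array([f*c[0]/c[2]+cx,f*c[1]/c[2]+cy])
E
python3 - <<'E'
from h import *
ims=[]
for n in ("scene","top"):
    ims.append(optics.camera(n)); cv2.imwrite(f"pics/{n}0.png",ims[-1][:,:,::-1])
    print(n,cam(n)[0],cam(n)[1:3],(-cam(n)[3].T@cam(n)[4]).round())
    for l,z in (("tray_front",76),("tray",30),("cover_hinge",106),("cover_edge",None),("autosampler",0),("reagent_bottle",0),("beaker",0),("jar",0)):
        for r in models.spot_point(l,n)[:3]:
            print(n,l,np.round(r["score"],2),np.round(r["uv"]), onz(n,r["uv"],z).round() if z is not None else "")
E
```

```text
scene 404.7915656590109 (258.27235641803264, 187.376936761174) [718. 484. 954.]
scene tray_front 0.89 [282. 205.] [497. 143.  76.]
scene tray_front 0.58 [324. 198.] [396. 170.  76.]
scene tray 0.9 [352. 194.] [311. 172.  30.]
scene tray 0.85 [248. 229.] [588. 150.  30.]
scene tray 0.24 [226. 319.] [717. 325.  30.]
scene cover_hinge 0.59 [183. 232.] [734. 124. 106.]
scene cover_edge 0.76 [207. 193.] 
scene autosampler 0.73 [229. 237.] [635. 139.   0.]
scene beaker 0.9 [209. 170.] [611. -60.  -0.]
scene jar 0.75 [273. 303.] [604. 329.   0.]
top 450.69006175362586 (256.98266912593283, 190.3343368943631) [382.  84. 982.]
top tray_front 0.57 [225. 192.] [515. 143.  76.]
top tray_front 0.57 [222. 255.] [388. 146.  76.]
top tray 0.95 [216. 296.] [306. 157.  30.]
top tray 0.9 [231. 158.] [597. 135.  30.]
top cover_hinge 0.6 [234.  84.] [735. 130. 106.]
top cover_edge 0.62 [228.  91.] 
top reagent_bottle 0.89 [155. 107.] [717. 311.   0.]
top beaker 0.85 [318. 151.] [625. -57.   0.]
top jar 0.85 [144. 157.] [602. 330.   0.]
```

View pics/scene0.png

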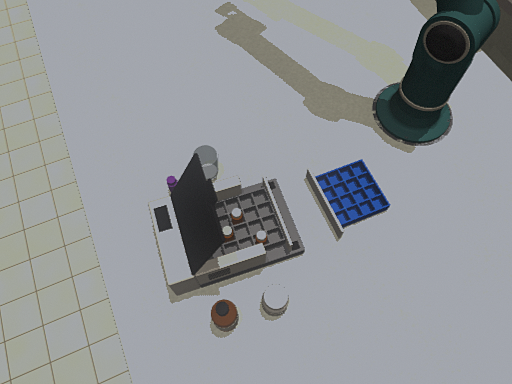

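View pics/top0.png

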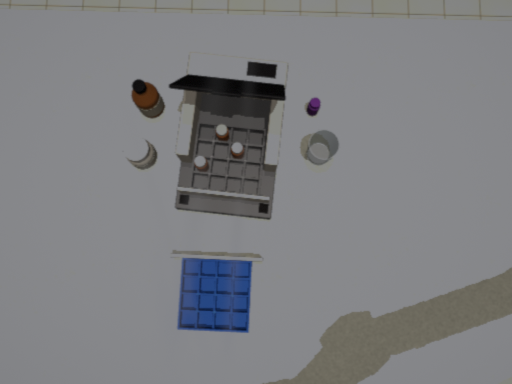

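The scene and top views show the white autosampler: grey tray with a white panel at top (225,193), near-black cover standing at (228,88). Two things are shaped like the tray. The one at top (231,158) is grey and sits in the machine, so it is the one meant. The one at (216,296) is blue and is a decoy. The purple vial at (313,106) is also a decoy. I'll confirm this in an enlarged crop.

```bash
python3 - <<'E'
from h import *
im=cv2.imread("pics/top0.png"); c=im[45:225,120:350]; cv2.imwrite("pics/crop.png",cv2.resize(c,None,fx=3.3,fy=3.3,interpolation=cv2.INTER_CUBIC))
for n,uv,z in (("top",(177,210),30),("top",(271,217),30),("top",(190,54),105),("top",(287,60),105)): print(uv,onz(n,uv,z).round())
E
```

```text
(177, 210) [482. 246.  30.]
(271, 217) [471.  47.  30.]
(190, 54) [797. 222. 105.]
(287, 60) [789.  22. 105.]
```

View pics/crop.png

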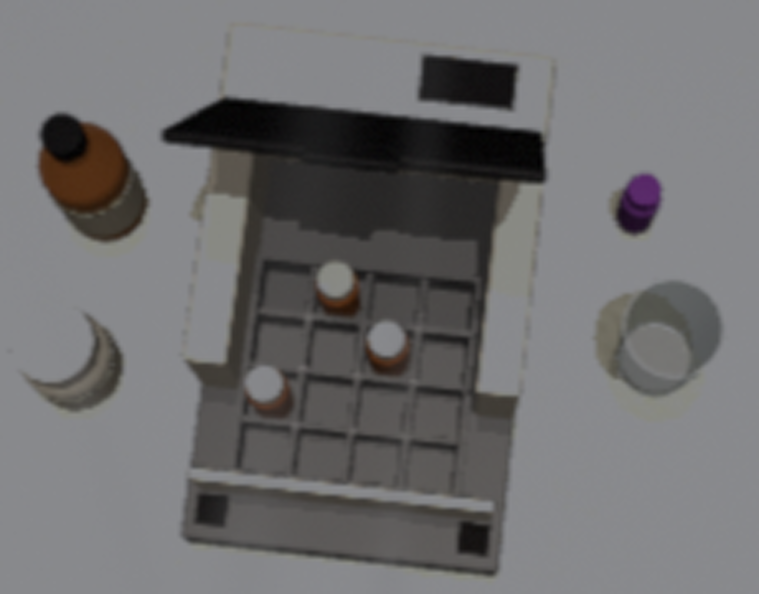

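The crop confirms it. The grey tray, with three amber vials in it, is in the machine and its panel's rear edge runs (192,468)–(491,500). The purple vial at (640,200) stands apart and is a decoy. Next I fit the machine pose.

```bash
cat >> h.py <<'E'
def fr(p,X):
    c,s=np.cos(p[2]),np.sin(p[2]); return np.array([p[0]+c*X[0]-s*X[1],p[1]+s*X[0]+c*X[1],X[2]])
E
python3 - <<'E'
from h import *
from scipy.optimize import least_squares
C=lambda u,v:np.array([u/3.3+120-.35,v/3.3+45-.35])
obs=[((185,541),(-160,103,30)),((496,572),(-160,-103,30)),((228,24),(160,103,105)),((554,58),(160,-103,105)),((188,358),(-60,103,105)),((519,393),(-60,-103,105))]
res=lambda p:np.concatenate([proj("top",fr(p,X))-C(*u) for u,X in obs])
s=least_squares(res,[630,135,-.05],loss="soft_l1",x_scale=[10,10,.1]); p=s.x; print(p,res(p).round(1).tolist())
np.save("pose.npy",p)
# tray x: panel rear-top corners
for u,y in(((192,468),95),((491,500),-95)):
    w=onz("top",C(*u),76); d=w[:2]-p[:2]; c,sn=np.cos(p[2]),np.sin(p[2]); print("rear panel local",(c*d[0]+sn*d[1]).round(1),(-sn*d[0]+c*d[1]).round(1))
# spot checks
for n,uv,z in(("scene",(282,205),76),("top",(225,192),76)):
    w=onz(n,uv,z); d=w[:2]-p[:2]; print("tray_front local",(c*d[0]+sn*d[1]).round(1),(-sn*d[0]+c*d[1]).round(1))
# cover edge angle from scene and top spots
for n,uv in(("scene",(207,193)),("top",(228,91))):
  for th in(1.0,1.05,1.1,1.15,1.2,1.27):
    print(n,uv,th,proj(n,fr(p,(100-165*np.cos(th)+8*np.sin(th),0,106+165*np.sin(th)+8*np.cos(th)))).round(1))
st=manip.sense(); print(st["ee_pos"],np.round(st["ee_rot"],3).tolist(),st["time_s"],st["finger_gap"],manip.tip_extent)
im=cv2.imread("pics/scene0.png")[130:310,130:330]; cv2.imwrite("pics/crop2.png",cv2.resize(im,None,fx=3.3,fy=3.3,interpolation=cv2.INTER_CUBIC))
E
```

```text
[ 6.36332804e+02  1.35697700e+02 -8.20224630e-02] [-1.0, -0.4, 1.4, 0.2, -0.2, -1.1, 0.4, -1.4, -1.9, 1.2, 0.8, 1.1]
rear panel local -119.5 93.9
rear panel local -120.3 -91.4
tray_front local -140.1 -3.2
tray_front local -120.9 -2.7
scene (207, 193) 1.0 [211.9 193.8]
scene (207, 193) 1.05 [208.1 194. ]
scene (207, 193) 1.1 [204.2 194.4]
scene (207, 193) 1.15 [200.1 194.8]
scene (207, 193) 1.2 [196.  195.4]
scene (207, 193) 1.27 [190.1 196.4]
top (228, 91) 1.0 [226.4  96.6]
top (228, 91) 1.05 [226.8  91.7]
top (228, 91) 1.1 [227.2  86.7]
top (228, 91) 1.15 [227.6  81.7]
top (228, 91) 1.2 [228.   76.7]
top (228, 91) 1.27 [228.6  69.7]
[ 250.56689001 -599.76326826  239.61403256] [[0.923, 0.385, -0.0], [0.385, -0.923, -0.0], [-0.0, 0.0, -1.0]] 0.9 1.0010147199951012 25.0
```

View pics/crop2.png

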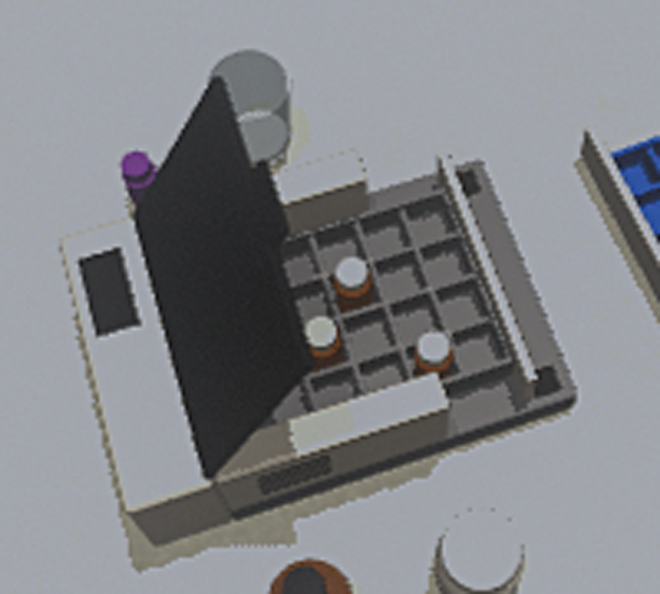

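Request:
{"api": "arm_command", "payload": {"motion": [{"dx": 0.01,"dy": -0.012},{"dx": 0.03,"dy": -0.036},{"dx": 0.055,"dy": -0.066},{"dx": 0.08,"dy": -0.096},{"dx": 0.105,"dy": -0.126},{"dx": 0.13,"dy": -0.156},{"dx": 0.155,"dy": -0.186},{"dx": 0.18,"dy": -0.216},{"dx": 0.205,"dy": -0.246},{"dx": 0.23,"dy": -0.276}]}}

```text
schema error: expected keys dx, dy, dz, wx, wy, wz, hand
```

Request:
{"api": "arm_command", "payload": {"motion": [{"dx": 0.025,"dy": -0.03,"wz": 2},{"dx": 0.05,"dy": -0.06,"wz": 5},{"dx": 0.075,"dy": -0.09,"wz": 8},{"dx": 0.1,"dy": -0.12,"wz": 11},{"dx": 0.125,"dy": -0.15,"wz": 15},{"dx": 0.15,"dy": -0.18,"wz": 19},{"dx": 0.175,"dy": -0.21,"wz": 23},{"dx": 0.2,"dy": -0.24,"wz": 25},{"dx": 0.22,"dy": -0.27,"wz": 27.3},{"dx": 0.24,"dy": -0.29,"wz": 27.3}]}}

```text
schema error: expected keys dx, dy, dz, wx, wy, wz, hand
```

```bash
cat > st.py <<'E'
from h import *
p=np.load("pose.npy")
def st():
    s=manip.sense(); d=np.array(s["ee_pos"]); c,n=np.cos(p[2]),np.sin(p[2]); e=d[:2]-p[:2]
    R=np.array(s["ee_rot"]); print("t",round(s["time_s"],2),"local",(c*e[0]+n*e[1]).round(1),(-n*e[0]+c*e[1]).round(1),"tip z",(d[2]-25).round(1),"yaw err deg",np.degrees(np.arctan2(R[1,0],R[0,0])-p[2]).round(2),"zax",R[:,2].round(3),"F",np.round(s["force"],1))
if __name__=="__main__": st()
E
python3 st.py
```

```text
t 0.9 local -324.2 -764.6 tip z 214.6 yaw err deg 27.37 zax [-0. -0. -1.] F [ 0.3 -0.3  0.4]
```

Request:
{"api": "arm_command", "payload": {"motion": [{"dx": 0.01,"dy": -0.012,"dz": 0,"wx": 0,"wy": 0,"wz": 0,"hand": 1},{"dx": 0.03,"dy": -0.036,"dz": 0,"wx": 0,"wy": 0,"wz": 0,"hand": 1},{"dx": 0.055,"dy": -0.066,"dz": 0,"wx": 0,"wy": 0,"wz": 0,"hand": 1},{"dx": 0.08,"dy": -0.096,"dz": 0,"wx": 0,"wy": 0,"wz": 0,"hand": 1},{"dx": 0.105,"dy": -0.126,"dz": 0,"wx": 0,"wy": 0,"wz": 0,"hand": 1},{"dx": 0.13,"dy": -0.156,"dz": 0,"wx": 0,"wy": 0,"wz": 0,"hand": 1},{"dx": 0.155,"dy": -0.186,"dz": 0,"wx": 0,"wy": 0,"wz": 0,"hand": 1},{"dx": 0.18,"dy": -0.216,"dz": 0,"wx": 0,"wy": 0,"wz": 0,"hand": 1},{"dx": 0.205,"dy": -0.246,"dz": 0,"wx": 0,"wy": 0,"wz": 0,"hand": 1},{"dx": 0.23,"dy": -0.276,"dz": 0,"wx": 0,"wy": 0,"wz": 0,"hand": 1}]}}

```text
time_s: 1.73
ee_pos: [356.6, -254.7, 239.9]
ee_rot: [[0.923, 0.385, 0.001], [0.385, -0.923, -0.001], [0.0, 0.001, -1.0]]
force: [0.1, 0.2, 0.3]
finger_gap: 1.001
gripper_force: 0.0
```

Request:
{"api": "arm_command", "payload": {"motion": [{"dx": 0.025,"dy": -0.03,"dz": 0,"wx": 0,"wy": 0,"wz": 2,"hand": 1},{"dx": 0.05,"dy": -0.06,"dz": 0,"wx": 0,"wy": 0,"wz": 5,"hand": 1},{"dx": 0.075,"dy": -0.09,"dz": 0,"wx": 0,"wy": 0,"wz": 8,"hand": 1},{"dx": 0.1,"dy": -0.12,"dz": 0,"wx": 0,"wy": 0,"wz": 11,"hand": 1},{"dx": 0.125,"dy": -0.15,"dz": 0,"wx": 0,"wy": 0,"wz": 15,"hand": 1},{"dx": 0.15,"dy": -0.18,"dz": 0,"wx": 0,"wy": 0,"wz": 19,"hand": 1},{"dx": 0.175,"dy": -0.21,"dz": 0,"wx": 0,"wy": 0,"wz": 23,"hand": 1},{"dx": 0.2,"dy": -0.24,"dz": 0,"wx": 0,"wy": 0,"wz": 25,"hand": 1},{"dx": 0.225,"dy": -0.27,"dz": 0,"wx": 0,"wy": 0,"wz": 27.3,"hand": 1},{"dx": 0.24,"dy": -0.29,"dz": 0,"wx": 0,"wy": 0,"wz": 27.3,"hand": 1}]}}

```text
time_s: 2.57
ee_pos: [466.8, 107.6, 240.1]
ee_rot: [[0.997, -0.079, 0.002], [-0.079, -0.997, 0.002], [0.001, -0.002, -1.0]]
force: [0.2, -0.6, 0.4]
finger_gap: 0.999
gripper_force: 0.0
```

```bash
python3 st.py
```

```text
t 2.57 local -166.7 -41.8 tip z 215.1 yaw err deg 0.15 zax [ 0.002  0.002 -1.   ] F [ 0.2 -0.6  0.4]
```

Request:
{"api": "arm_command", "payload": {"motion": [{"dx": 0.004,"dy": -0.015,"dz": 0.01,"wx": 0,"wy": 0,"wz": 0,"hand": 1},{"dx": 0.01,"dy": -0.035,"dz": 0.035,"wx": 0,"wy": 0,"wz": 0,"hand": 1},{"dx": 0.013,"dy": -0.042,"dz": 0.065,"wx": 0,"wy": 0,"wz": 0,"hand": 1},{"dx": 0.013,"dy": -0.042,"dz": 0.095,"wx": 0,"wy": 0,"wz": 0,"hand": 1},{"dx": 0.013,"dy": -0.042,"dz": 0.12,"wx": 0,"wy": 0,"wz": 0,"hand": 1},{"dx": 0.013,"dy": -0.042,"dz": 0.14,"wx": 0,"wy": 0,"wz": 0,"hand": 1},{"dx": 0.013,"dy": -0.042,"dz": 0.155,"wx": 0,"wy": 0,"wz": 0,"hand": 1},{"dx": 0.013,"dy": -0.042,"dz": 0.165,"wx": 0,"wy": 0,"wz": 0,"hand": 1},{"dx": 0.013,"dy": -0.042,"dz": 0.165,"wx": 0,"wy": 0,"wz": 0,"hand": 1}]}}

```text
time_s: 3.32
ee_pos: [481.3, 144.1, 72.8]
ee_rot: [[0.997, -0.081, -0.003], [-0.081, -0.997, -0.001], [-0.003, 0.001, -1.0]]
force: [-0.2, -0.7, 0.5]
finger_gap: 0.997
gripper_force: 0.0
```

```bash
python3 - <<'E'
from st import *
st()
im=[]
for n in("scene","wrist"): im.append(optics.camera(n))
a=cv2.resize(im[0][130:310,130:340],(467,400)); b=cv2.resize(im[1],(333,250)); c=np.zeros((400,800,3),np.uint8); c[:,:467]=a; c[:250,467:]=b
cv2.imwrite("pics/pre.png",c[:,:,::-1])
E
```

```text
t 3.32 local -155.2 -4.3 tip z 47.8 yaw err deg 0.08 zax [-0.003 -0.001 -1.   ] F [-0.2 -0.7  0.5]
```

View pics/pre.png

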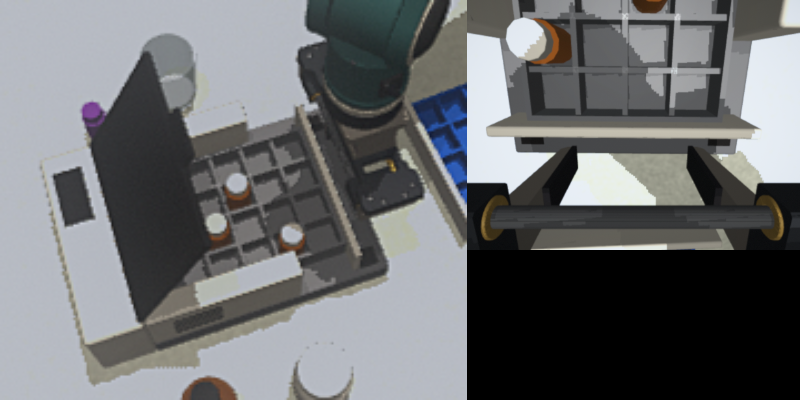

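The picture shows the open fingers in front of the white panel (about (330,190) in the left half), centred and clear of the vials. I start the push slowly.

Request:
{"api": "arm_command", "payload": {"motion": [{"dx": 0.004,"dy": -0.004,"dz": 0,"wx": 0,"wy": 0,"wz": 0,"hand": 1},{"dx": 0.008,"dy": -0.004,"dz": 0,"wx": 0,"wy": 0,"wz": 0,"hand": 1},{"dx": 0.012,"dy": -0.004,"dz": 0,"wx": 0,"wy": 0,"wz": 0,"hand": 1},{"dx": 0.015,"dy": -0.004,"dz": 0,"wx": 0,"wy": 0,"wz": 0,"hand": 1},{"dx": 0.018,"dy": -0.004,"dz": 0,"wx": 0,"wy": 0,"wz": 0,"hand": 1},{"dx": 0.021,"dy": -0.004,"dz": 0,"wx": 0,"wy": 0,"wz": 0,"hand": 1},{"dx": 0.024,"dy": -0.004,"dz": 0,"wx": 0,"wy": 0,"wz": 0,"hand": 1},{"dx": 0.028,"dy": -0.004,"dz": 0,"wx": 0,"wy": 0,"wz": 0,"hand": 1},{"dx": 0.032,"dy": -0.004,"dz": 0,"wx": 0,"wy": 0,"wz": 0,"hand": 1},{"dx": 0.036,"dy": -0.004,"dz": 0,"wx": 0,"wy": 0,"wz": 0,"hand": 1}]}}

```text
time_s: 4.25
ee_pos: [516.8, 145.6, 74.4]
ee_rot: [[0.997, -0.08, -0.004], [-0.08, -0.997, -0.001], [-0.004, 0.001, -1.0]]
force: [-6.9, -0.6, 3.9]
finger_gap: 1.002
gripper_force: 3.2
```

```bash
python3 st.py
```

```text
t 4.25 local -119.9 0.1 tip z 49.4 yaw err deg 0.11 zax [-0.004 -0.001 -1.   ] F [-6.9 -0.6  3.9]
```

Request:
{"api": "arm_command", "payload": {"motion": [{"dx": 0.004,"dy": 0,"dz": 0,"wx": 0,"wy": 0,"wz": 0,"hand": 1},{"dx": 0.008,"dy": 0,"dz": 0,"wx": 0,"wy": 0,"wz": 0,"hand": 1},{"dx": 0.012,"dy": 0,"dz": 0,"wx": 0,"wy": 0,"wz": 0,"hand": 1},{"dx": 0.016,"dy": 0,"dz": 0,"wx": 0,"wy": 0,"wz": 0,"hand": 1},{"dx": 0.02,"dy": 0,"dz": 0,"wx": 0,"wy": 0,"wz": 0,"hand": 1},{"dx": 0.024,"dy": 0,"dz": 0,"wx": 0,"wy": 0,"wz": 0,"hand": 1},{"dx": 0.027,"dy": 0,"dz": 0,"wx": 0,"wy": 0,"wz": 0,"hand": 1},{"dx": 0.029,"dy": 0,"dz": 0,"wx": 0,"wy": 0,"wz": 0,"hand": 1},{"dx": 0.031,"dy": 0,"dz": 0,"wx": 0,"wy": 0,"wz": 0,"hand": 1},{"dx": 0.032,"dy": 0,"dz": 0,"wx": 0,"wy": 0,"wz": 0,"hand": 1}]}}

```text
time_s: 5.08
ee_pos: [548.8, 143.1, 74.4]
ee_rot: [[0.997, -0.08, -0.004], [-0.08, -0.997, -0.001], [-0.004, 0.001, -1.0]]
force: [-6.7, 0.2, 4.9]
finger_gap: 1.003
gripper_force: 3.2
```

Request:
{"api": "arm_command", "payload": {"motion": [{"dx": 0.001,"dy": 0,"dz": 0,"wx": 0,"wy": 0,"wz": 0,"hand": 1},{"dx": 0.002,"dy": 0,"dz": 0,"wx": 0,"wy": 0,"wz": 0,"hand": 1},{"dx": 0.003,"dy": 0,"dz": 0,"wx": 0,"wy": 0,"wz": 0,"hand": 1},{"dx": 0.004,"dy": 0,"dz": 0,"wx": 0,"wy": 0,"wz": 0,"hand": 1},{"dx": 0.005,"dy": 0,"dz": 0,"wx": 0,"wy": 0,"wz": 0,"hand": 1}]}}

```text
time_s: 5.5
ee_pos: [553.6, 142.8, 74.4]
ee_rot: [[0.997, -0.08, -0.004], [-0.08, -0.997, -0.001], [-0.004, 0.001, -1.0]]
force: [-5.4, 0.9, 4.2]
finger_gap: 1.004
gripper_force: 3.1
```

```bash
python3 - <<'E'
from st import *
st()
im=optics.camera("wrist"); optics.camera("scene"); cv2.imwrite("pics/push.png",im[:,:,::-1])
c,n=np.cos(p[2]),np.sin(p[2])
for r in models.spot_point("tray_front","scene")[:2]:
    w=onz("scene",r["uv"],76)[:2]-p[:2]; print(round(r["score"],2),(c*w[0]+n*w[1]).round(1))
E
```

```text
t 5.5 local -83.1 0.3 tip z 49.4 yaw err deg 0.11 zax [-0.004 -0.001 -1.   ] F [-5.4  0.9  4.2]
0.84 -247.6
0.64 -77.9
```

View pics/push.png

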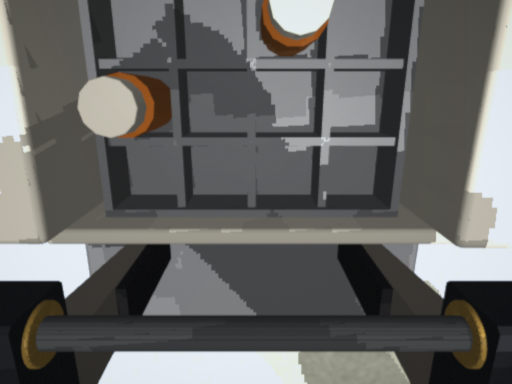

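The wrist view shows the panel (row 230) almost against the wall ends. I creep in until the force rises.

Request:
{"api": "arm_command", "payload": {"motion": [{"dx": 0.0008,"dy": 0,"dz": 0,"wx": 0,"wy": 0,"wz": 0,"hand": 1},{"dx": 0.0016,"dy": 0,"dz": 0,"wx": 0,"wy": 0,"wz": 0,"hand": 1},{"dx": 0.0024,"dy": 0,"dz": 0,"wx": 0,"wy": 0,"wz": 0,"hand": 1}]}}

```text
time_s: 5.9
ee_pos: [556.0, 142.6, 74.4]
ee_rot: [[0.997, -0.08, -0.004], [-0.08, -0.997, -0.001], [-0.004, 0.001, -1.0]]
force: [-6.6, 1.6, 4.8]
finger_gap: 0.999
gripper_force: 3.1
```

Request:
{"api": "arm_command", "payload": {"motion": [{"dx": 0.0008,"dy": 0,"dz": 0,"wx": 0,"wy": 0,"wz": 0,"hand": 1},{"dx": 0.0016,"dy": 0,"dz": 0,"wx": 0,"wy": 0,"wz": 0,"hand": 1}]}}

```text
time_s: 6.07
ee_pos: [557.0, 142.5, 74.4]
ee_rot: [[0.997, -0.08, -0.005], [-0.08, -0.997, -0.001], [-0.005, 0.001, -1.0]]
force: [-9.2, 0.6, 7.3]
finger_gap: 1.0
gripper_force: 4.7
```

Request:
{"api": "arm_command", "payload": {"motion": [{"dx": 0.0005,"dy": 0,"dz": 0,"wx": 0,"wy": 0,"wz": 0,"hand": 1},{"dx": 0.001,"dy": 0,"dz": 0,"wx": 0,"wy": 0,"wz": 0,"hand": 1}]}}

```text
time_s: 6.23
ee_pos: [557.1, 142.5, 74.4]
ee_rot: [[0.997, -0.08, -0.007], [-0.08, -0.997, -0.001], [-0.007, 0.002, -1.0]]
force: [-11.2, 0.7, 9.3]
finger_gap: 0.999
gripper_force: 5.7
```

Request:
{"api": "arm_command", "payload": {"motion": [{"dx": -0.008,"dy": 0,"dz": 0,"wx": 0,"wy": 0,"wz": 0,"hand": 1},{"dx": -0.02,"dy": 0,"dz": 0,"wx": 0,"wy": 0,"wz": 0,"hand": 1},{"dx": -0.02,"dy": 0,"dz": -0.02,"wx": 0,"wy": 0,"wz": 0,"hand": 1},{"dx": -0.02,"dy": 0,"dz": -0.055,"wx": 0,"wy": 0,"wz": 0,"hand": 1},{"dx": -0.02,"dy": 0,"dz": -0.09,"wx": 0,"wy": 0,"wz": 0,"hand": 1},{"dx": -0.02,"dy": 0,"dz": -0.125,"wx": 0,"wy": 0,"wz": 0,"hand": 1},{"dx": -0.02,"dy": 0,"dz": -0.16,"wx": 0,"wy": 0,"wz": 0,"hand": 1},{"dx": -0.02,"dy": 0,"dz": -0.195,"wx": 0,"wy": 0,"wz": 0,"hand": 1},{"dx": -0.02,"dy": 0,"dz": -0.23,"wx": 0,"wy": 0,"wz": 0,"hand": 1},{"dx": -0.02,"dy": 0,"dz": -0.26,"wx": 0,"wy": 0,"wz": 0,"hand": 1}]}}

```text
time_s: 7.07
ee_pos: [540.9, 143.7, 337.5]
ee_rot: [[0.997, -0.081, 0.003], [-0.081, -0.997, 0.0], [0.003, -0.0, -1.0]]
force: [0.1, -0.3, -0.4]
finger_gap: 1.002
gripper_force: 0.0
```

Request:
{"api": "arm_command", "payload": {"motion": [{"dx": 0,"dy": 0,"dz": 0,"wx": 0,"wy": 0,"wz": 0,"hand": 1},{"dx": 0.02,"dy": 0,"dz": 0,"wx": 0,"wy": 0,"wz": 0,"hand": 1},{"dx": 0.05,"dy": 0,"dz": 0,"wx": 0,"wy": 0,"wz": 0,"hand": 1},{"dx": 0.085,"dy": 0,"dz": 0,"wx": 0,"wy": 0,"wz": 0,"hand": 1},{"dx": 0.12,"dy": 0,"dz": 0,"wx": 0,"wy": 0,"wz": 0,"hand": 1},{"dx": 0.15,"dy": 0,"dz": 0,"wx": 0,"wy": 0,"wz": 0,"hand": 1},{"dx": 0.17,"dy": 0,"dz": 0,"wx": 0,"wy": 0,"wz": 0,"hand": 1},{"dx": 0.18,"dy": 0,"dz": 0,"wx": 0,"wy": 0,"wz": 0,"hand": 1},{"dx": 0.18,"dy": 0,"dz": 0,"wx": 0,"wy": 0,"wz": 0,"hand": 1}]}}

```text
time_s: 7.82
ee_pos: [721.7, 128.1, 332.3]
ee_rot: [[0.997, -0.083, -0.001], [-0.083, -0.997, -0.0], [-0.001, 0.001, -1.0]]
force: [-0.7, -0.6, -1.9]
finger_gap: 0.998
gripper_force: 0.0
```

```bash
python3 - <<'E'
from st import *
st()
im=[optics.camera(n) for n in("scene","wrist")]
a=cv2.resize(im[0][130:310,130:340],(467,400)); b=cv2.resize(im[1],(333,250)); c=np.zeros((400,800,3),np.uint8); c[:,:467]=a; c[:250,467:]=b
cv2.imwrite("pics/beh.png",c[:,:,::-1])
E
```

```text
t 7.82 local 85.7 -0.6 tip z 307.3 yaw err deg -0.04 zax [-0.001 -0.    -1.   ] F [-0.7 -0.6 -1.9]
```

View pics/beh.png

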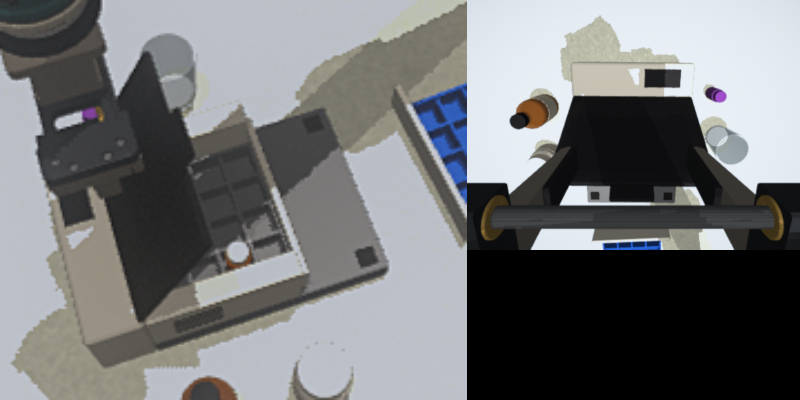

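The tray panel now sits against the bay, with its edge at about (285,235). The fingers hang behind the standing cover. I lower them and move up to the cover's outer face.

Request:
{"api": "arm_command", "payload": {"motion": [{"dx": 0,"dy": 0,"dz": 0.02,"wx": 0,"wy": 0,"wz": 0,"hand": 1},{"dx": 0,"dy": 0,"dz": 0.045,"wx": 0,"wy": 0,"wz": 0,"hand": 1},{"dx": 0,"dy": 0,"dz": 0.065,"wx": 0,"wy": 0,"wz": 0,"hand": 1},{"dx": 0,"dy": 0,"dz": 0.075,"wx": 0,"wy": 0,"wz": 0,"hand": 1},{"dx": -0.006,"dy": 0,"dz": 0.075,"wx": 0,"wy": 0,"wz": 0,"hand": 1},{"dx": -0.012,"dy": 0,"dz": 0.075,"wx": 0,"wy": 0,"wz": 0,"hand": 1},{"dx": -0.018,"dy": 0,"dz": 0.075,"wx": 0,"wy": 0,"wz": 0,"hand": 1},{"dx": -0.024,"dy": 0,"dz": 0.075,"wx": 0,"wy": 0,"wz": 0,"hand": 1},{"dx": -0.029,"dy": 0,"dz": 0.075,"wx": 0,"wy": 0,"wz": 0,"hand": 1},{"dx": -0.034,"dy": 0,"dz": 0.075,"wx": 0,"wy": 0,"wz": 0,"hand": 1}]}}

```text
time_s: 8.75
ee_pos: [685.7, 132.2, 260.8]
ee_rot: [[0.997, -0.08, 0.002], [-0.08, -0.997, 0.0], [0.002, -0.0, -1.0]]
force: [-0.2, -0.4, 0.0]
finger_gap: 0.999
gripper_force: 0.0
```

```bash
python3 st.py
```

```text
t 8.75 local 49.5 0.6 tip z 235.8 yaw err deg 0.08 zax [ 0.002  0.    -1.   ] F [-0.2 -0.4  0. ]
```

Request:
{"api": "arm_command", "payload": {"motion": [{"dx": -0.003,"dy": 0,"dz": 0.003,"wx": 0,"wy": 0,"wz": 0,"hand": 1},{"dx": -0.006,"dy": 0,"dz": 0.006,"wx": 0,"wy": 0,"wz": 0,"hand": 1},{"dx": -0.009,"dy": 0,"dz": 0.008,"wx": 0,"wy": 0,"wz": 0,"hand": 1},{"dx": -0.012,"dy": 0,"dz": 0.01,"wx": 0,"wy": 0,"wz": 0,"hand": 1},{"dx": -0.015,"dy": 0,"dz": 0.012,"wx": 0,"wy": 0,"wz": 0,"hand": 1},{"dx": -0.018,"dy": 0,"dz": 0.014,"wx": 0,"wy": 0,"wz": 0,"hand": 1},{"dx": -0.021,"dy": 0,"dz": 0.016,"wx": 0,"wy": 0,"wz": 0,"hand": 1},{"dx": -0.024,"dy": 0,"dz": 0.019,"wx": 0,"wy": 0,"wz": 0,"hand": 1},{"dx": -0.027,"dy": 0,"dz": 0.021,"wx": 0,"wy": 0,"wz": 0,"hand": 1},{"dx": -0.03,"dy": 0,"dz": 0.023,"wx": 0,"wy": 0,"wz": 0,"hand": 1}]}}

```text
time_s: 9.58
ee_pos: [655.9, 134.5, 236.1]
ee_rot: [[0.997, -0.081, -0.0], [-0.081, -0.997, 0.0], [-0.0, -0.0, -1.0]]
force: [2.4, 0.8, -0.3]
finger_gap: 0.997
gripper_force: 0.9
```

```bash
python3 st.py
```

```text
t 9.58 local 19.6 0.4 tip z 211.1 yaw err deg 0.07 zax [-0.  0. -1.] F [ 2.4  0.8 -0.3]
```

Request:
{"api": "arm_command", "payload": {"motion": [{"dx": -0.003,"dy": 0,"dz": 0.003,"wx": 0,"wy": 0,"wz": 0,"hand": 1},{"dx": -0.006,"dy": 0,"dz": 0.006,"wx": 0,"wy": 0,"wz": 0,"hand": 1},{"dx": -0.009,"dy": 0,"dz": 0.009,"wx": 0,"wy": 0,"wz": 0,"hand": 1},{"dx": -0.012,"dy": 0,"dz": 0.012,"wx": 0,"wy": 0,"wz": 0,"hand": 1},{"dx": -0.015,"dy": 0,"dz": 0.015,"wx": 0,"wy": 0,"wz": 0,"hand": 1},{"dx": -0.018,"dy": 0,"dz": 0.018,"wx": 0,"wy": 0,"wz": 0,"hand": 1},{"dx": -0.021,"dy": 0,"dz": 0.021,"wx": 0,"wy": 0,"wz": 0,"hand": 1},{"dx": -0.023,"dy": 0,"dz": 0.024,"wx": 0,"wy": 0,"wz": 0,"hand": 1},{"dx": -0.025,"dy": 0,"dz": 0.028,"wx": 0,"wy": 0,"wz": 0,"hand": 1},{"dx": -0.028,"dy": 0,"dz": 0.031,"wx": 0,"wy": 0,"wz": 0,"hand": 1}]}}

```text
time_s: 10.42
ee_pos: [627.9, 136.5, 205.0]
ee_rot: [[0.997, -0.081, -0.0], [-0.081, -0.997, -0.0], [-0.0, 0.0, -1.0]]
force: [2.0, 0.4, 0.1]
finger_gap: 0.995
gripper_force: 0.7
```

Request:
{"api": "arm_command", "payload": {"motion": [{"dx": -0.002,"dy": 0,"dz": 0.004,"wx": 0,"wy": 0,"wz": 0,"hand": 1},{"dx": -0.004,"dy": 0,"dz": 0.008,"wx": 0,"wy": 0,"wz": 0,"hand": 1},{"dx": -0.006,"dy": 0,"dz": 0.012,"wx": 0,"wy": 0,"wz": 0,"hand": 1},{"dx": -0.008,"dy": 0,"dz": 0.016,"wx": 0,"wy": 0,"wz": 0,"hand": 1},{"dx": -0.01,"dy": 0,"dz": 0.02,"wx": 0,"wy": 0,"wz": 0,"hand": 1},{"dx": -0.012,"dy": 0,"dz": 0.024,"wx": 0,"wy": 0,"wz": 0,"hand": 1},{"dx": -0.013,"dy": 0,"dz": 0.028,"wx": 0,"wy": 0,"wz": 0,"hand": 1},{"dx": -0.014,"dy": 0,"dz": 0.031,"wx": 0,"wy": 0,"wz": 0,"hand": 1},{"dx": -0.015,"dy": 0,"dz": 0.034,"wx": 0,"wy": 0,"wz": 0,"hand": 1},{"dx": -0.016,"dy": 0,"dz": 0.037,"wx": 0,"wy": 0,"wz": 0,"hand": 1}]}}

```text
time_s: 11.25
ee_pos: [612.2, 138.0, 168.2]
ee_rot: [[0.997, -0.081, -0.0], [-0.081, -0.997, -0.0], [-0.0, 0.0, -1.0]]
force: [-0.9, -0.4, 2.1]
finger_gap: 1.002
gripper_force: 0.7
```

```bash
python3 st.py
```

```text
t 11.25 local -24.3 0.3 tip z 143.2 yaw err deg 0.07 zax [-0. -0. -1.] F [-0.9 -0.4  2.1]
```

Request:
{"api": "arm_command", "payload": {"motion": [{"dx": -0.001,"dy": 0,"dz": 0.003,"wx": 0,"wy": 0,"wz": 0,"hand": 1},{"dx": -0.002,"dy": 0,"dz": 0.006,"wx": 0,"wy": 0,"wz": 0,"hand": 1},{"dx": -0.003,"dy": 0,"dz": 0.009,"wx": 0,"wy": 0,"wz": 0,"hand": 1},{"dx": -0.003,"dy": 0,"dz": 0.012,"wx": 0,"wy": 0,"wz": 0,"hand": 1},{"dx": -0.004,"dy": 0,"dz": 0.015,"wx": 0,"wy": 0,"wz": 0,"hand": 1},{"dx": -0.004,"dy": 0,"dz": 0.018,"wx": 0,"wy": 0,"wz": 0,"hand": 1},{"dx": -0.004,"dy": 0,"dz": 0.021,"wx": 0,"wy": 0,"wz": 0,"hand": 1},{"dx": -0.004,"dy": 0,"dz": 0.023,"wx": 0,"wy": 0,"wz": 0,"hand": 1},{"dx": -0.004,"dy": 0,"dz": 0.024,"wx": 0,"wy": 0,"wz": 0,"hand": 1},{"dx": -0.004,"dy": 0,"dz": 0.025,"wx": 0,"wy": 0,"wz": 0,"hand": 1}]}}

```text
time_s: 12.08
ee_pos: [608.1, 138.3, 143.3]
ee_rot: [[0.997, -0.08, -0.001], [-0.08, -0.997, -0.0], [-0.001, 0.0, -1.0]]
force: [-1.0, -0.5, 1.4]
finger_gap: 1.001
gripper_force: 0.7
```

Request:
{"api": "arm_command", "payload": {"motion": [{"dx": 0,"dy": 0,"dz": 0.0008,"wx": 0,"wy": 0,"wz": 0,"hand": 1},{"dx": 0,"dy": 0,"dz": 0.0016,"wx": 0,"wy": 0,"wz": 0,"hand": 1},{"dx": 0,"dy": 0,"dz": 0.0024,"wx": 0,"wy": 0,"wz": 0,"hand": 1}]}}

```text
time_s: 12.33
ee_pos: [608.3, 138.3, 141.2]
ee_rot: [[0.997, -0.081, 0.0], [-0.081, -0.997, -0.0], [0.0, 0.0, -1.0]]
force: [-0.7, 0.8, 1.5]
finger_gap: 0.999
gripper_force: 0.7
```

Request:
{"api": "arm_command", "payload": {"motion": [{"dx": 0,"dy": 0,"dz": 0.0008,"wx": 0,"wy": 0,"wz": 0,"hand": 1},{"dx": 0,"dy": 0,"dz": 0.0016,"wx": 0,"wy": 0,"wz": 0,"hand": 1},{"dx": 0,"dy": 0,"dz": 0.0022,"wx": 0,"wy": 0,"wz": 0,"hand": 1}]}}

```text
time_s: 12.58
ee_pos: [608.3, 138.3, 139.4]
ee_rot: [[0.997, -0.081, 0.0], [-0.081, -0.997, -0.0], [0.0, 0.0, -1.0]]
force: [-3.5, -1.4, 7.8]
finger_gap: 1.001
gripper_force: 4.2
```

Request:
{"api": "arm_command", "payload": {"motion": [{"dx": 0,"dy": 0,"dz": 0.0005,"wx": 0,"wy": 0,"wz": 0,"hand": 1},{"dx": 0,"dy": 0,"dz": 0.001,"wx": 0,"wy": 0,"wz": 0,"hand": 1}]}}

```text
time_s: 12.75
ee_pos: [608.4, 138.3, 139.3]
ee_rot: [[0.997, -0.081, 0.0], [-0.081, -0.997, -0.0], [0.0, 0.0, -1.0]]
force: [-5.1, -2.0, 13.5]
finger_gap: 1.001
gripper_force: 6.7
```

The tip stalls at 114 mm and the force rises, so the cover is shut. I lift away and check.

Request:
{"api": "arm_command", "payload": {"motion": [{"dx": 0,"dy": 0,"dz": -0.005,"wx": 0,"wy": 0,"wz": 0,"hand": 1},{"dx": 0,"dy": 0,"dz": -0.02,"wx": 0,"wy": 0,"wz": 0,"hand": 1},{"dx": 0,"dy": 0,"dz": -0.05,"wx": 0,"wy": 0,"wz": 0,"hand": 1},{"dx": 0,"dy": 0,"dz": -0.085,"wx": 0,"wy": 0,"wz": 0,"hand": 1},{"dx": -0.02,"dy": 0.02,"dz": -0.11,"wx": 0,"wy": 0,"wz": 0,"hand": 1},{"dx": -0.045,"dy": 0.04,"dz": -0.13,"wx": 0,"wy": 0,"wz": 0,"hand": 1},{"dx": -0.07,"dy": 0.065,"dz": -0.14,"wx": 0,"wy": 0,"wz": 0,"hand": 1},{"dx": -0.09,"dy": 0.095,"dz": -0.14,"wx": 0,"wy": 0,"wz": 0,"hand": 1},{"dx": -0.1,"dy": 0.125,"dz": -0.14,"wx": 0,"wy": 0,"wz": 0,"hand": 1},{"dx": -0.1,"dy": 0.15,"dz": -0.14,"wx": 0,"wy": 0,"wz": 0,"hand": 1}]}}

```text
time_s: 13.58
ee_pos: [494.5, -5.0, 278.6]
ee_rot: [[0.997, -0.081, 0.001], [-0.081, -0.997, -0.002], [0.001, 0.002, -1.0]]
force: [1.4, 0.2, 0.6]
finger_gap: 1.0
gripper_force: 0.0
```

```bash
python3 - <<'E'
from st import *
st()
im=[optics.camera(n) for n in("scene","top")]
a=cv2.resize(im[0][130:340,130:340],(400,400)); b=cv2.resize(im[1][40:230,120:310],(400,400))
cv2.imwrite("pics/end.png",np.hstack([a,b])[:,:,::-1])
for n in("scene","top"):
  for l,z,loc in(("cover_edge",114,(-65,0,114)),("tray_front",76,(-68,0,76))):
    print(n,l,"expected",proj(n,fr(p,loc)).round(1),[(round(r["score"],2),np.round(r["uv"],1).tolist()) for r in models.spot_point(l,n)[:2]])
E
```

```text
t 13.58 local -129.8 -151.8 tip z 253.6 yaw err deg 0.06 zax [ 0.001 -0.002 -1.   ] F [1.4 0.2 0.6]
scene cover_edge expected [252.6 209.2] [(0.87, [253.0, 210.6])]
scene tray_front expected [253.9 215.4] [(0.7, [325.3, 197.0])]
top cover_edge expected [225.7 161.1] [(0.92, [225.7, 163.6])]
top tray_front expected [226.6 166.5] [(0.87, [218.0, 254.8]), (0.65, [226.2, 165.4])]
```

View pics/end.png

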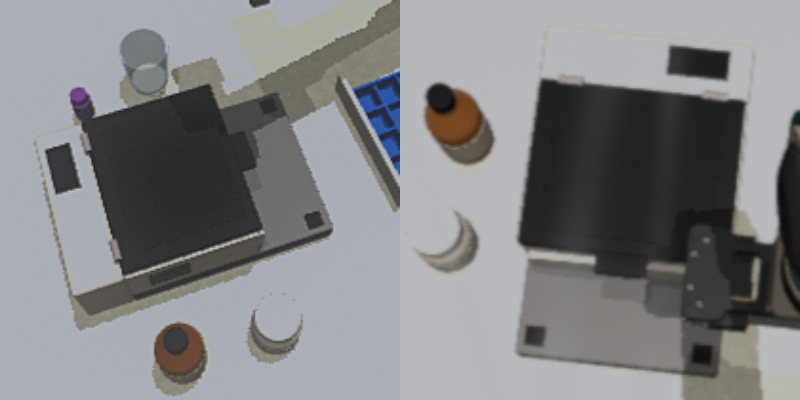

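The cover lies flat on the bay with its edge where expected (top (226,163)). The panel is home under it (226,165), and the bottle, jar and beaker are untouched. I hand the job in.

```bash
python3 -c "
from rig import manip
print(manip.hand_in())"
```

```text
the job is handed in; nothing more can be done
None
```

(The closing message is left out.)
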